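# Release the charged battery pack and catch it

## Task

The battery pack in the dock with the green lamp is charged. Press that dock's orange release key with one finger and stop the ejected pack with the other finger before its nose runs out past the dock's front edge, but let it come clear of its catch; do not lift the pack, and leave the red-lamp dock, its pack and the tools alone. Finish while holding: key still fully down under the one finger, pack at rest against the other.

Things in the scene. Friction and masses are not known exactly. Their poses are not given: they have to be found in the camera images.
- dock_green: the charging dock with the green lamp (charged pack): a dark grey wedge fixed to the bench, 187 mm long, 144 mm wide; origin under its centre on the bench, own -x its low front end, +y its left. The top slopes down to the front at 15 degrees. The pack's channel runs along the left part, centre line at own y = +26 mm, open at the front; the green lamp (17 mm dome) and the orange release key are on the right part (own y = -40 mm)
- seat_green (a point): a point fixed to that dock: its origin lies on the channel floor under the middle of the seated pack; own x axis points up the slope (15 degrees above level, away from the dock's front), y across to the dock's left, z square off the channel floor. The channel goes on to the dock's front edge, 108 mm down the slope from this point; its rails are 86 mm apart over all and 14.5 mm high off the channel floor
- pack_green: the loose black battery pack with a yellow badge, 100 mm long, 70 mm wide at its foot (61 mm above), 46 mm thick, 0.42 kg, held in the channel under the rails' lips so that it can only slide along the slope; origin at the middle of its underside, own axes level at the start (x away from the dock's front), so the solid itself lies 15 degrees tilted in them
- nose_green (a point): middle of that pack's front end face, 30 mm off the channel floor (top of the pack: 16 mm further); 50 mm down the slope from the pack's middle
- key_green_top (a point): centre of the top of that dock's orange release key, a flat plate 34 mm along the slope by 30 mm across, top 26 mm off the channel floor at rest; it lies 83 mm down the slope from the seat point and 66 mm to the right of the channel's centre line, thus from 16 to 50 mm ahead of the nose of the seated pack. Beside the key, a fingertip over the channel at the height of the fully pressed key is still 18 mm off the channel floor and stands across the pack's path
- key_green (a joint): travel of that release key, m: 0 up, 0.008 fully down, pressed square to the slope against a spring (2.3 N at first, 6 N fully down); it springs up when let go. The catch lets the pack go at about 5 mm: a spring ejector behind it then kicks the pack down the slope, and it slides on by itself at once (about 0.3 m/s), until something stops it. The pack is clear of its catch once it is 8 mm out of its seat
- dock_red: the charging dock with the red lamp (still charging pack): a dark grey wedge fixed to the bench, 187 mm long, 144 mm wide; origin under its centre on the bench, own -x its low front end, +y its left. The top slopes down to the front at 15 degrees. The pack's channel runs along the left part, centre line at own y = +26 mm, open at the front; the red lamp (17 mm dome) and the orange release key are on the right part (own y = -40 mm)
- seat_red (a point): a point fixed to that dock: its origin lies on the channel floor under the middle of the seated pack; own x axis points up the slope (15 degrees above level, away from the dock's front), y across to the dock's left, z square off the channel floor. The channel goes on to the dock's front edge, 108 mm down the slope from this point; its rails are 86 mm apart over all and 14.5 mm high off the channel floor
- pack_red: the loose black battery pack with a yellow badge, 100 mm long, 70 mm wide at its foot (61 mm above), 46 mm thick, 0.42 kg, held in the channel under the rails' lips so that it can only slide along the slope; origin at the middle of its underside, own axes level at the start (x away from the dock's front), so the solid itself lies 15 degrees tilted in them
- nose_red (a point): middle of that pack's front end face, 30 mm off the channel floor (top of the pack: 16 mm further); 50 mm down the slope from the pack's middle
- key_red_top (a point): centre of the top of that dock's orange release key, a flat plate 34 mm along the slope by 30 mm across, top 26 mm off the channel floor at rest; it lies 83 mm down the slope from the seat point and 66 mm to the right of the channel's centre line, thus from 16 to 50 mm ahead of the nose of the seated pack. Beside the key, a fingertip over the channel at the height of the fully pressed key is still 18 mm off the channel floor and stands across the pack's path
- key_red (a joint): travel of that release key, m: 0 up, 0.008 fully down, pressed square to the slope against a spring (2.3 N at first, 6 N fully down); it springs up when let go. The catch lets the pack go at about 5 mm: a spring ejector behind it then kicks the pack down the slope, and it slides on by itself at once (about 0.3 m/s), until something stops it. The pack is clear of its catch once it is 8 mm out of its seat
- pliers: red-handled pliers, 186 mm, loose on the bench, to be left alone
- wrench: steel combination wrench, 181 mm, loose on the bench, to be left alone
- sanding_block: brown sanding block, 62 x 102 mm, 30 mm high, loose on the bench, to be left alone
There are look-alikes about, which are no part of the job. Leave any turquoise look-alike of the pack_green alone.

How it is judged:
By the outcome, as a careful person would: the job done as asked, in the order asked, and still so for the second after the job is handed in, while the arm keeps its last pose, push and grip.
It also fails if it takes over 29 s, if anything falls off the work surface, if the arm or the gripper's body presses on something with over 40 N, if the wrist force passes 120 N, or if a joint passes its speed limit or range.

## Robot

A 6-joint arm with a two-finger parallel gripper is mounted at the origin on a cart in front of the work surface, level with it; the furniture and walls round the work are solid. World frame = base frame: x ahead of the robot, y to its left, z up, the work surface at z = 0. Lengths are in mm, angles in degrees, forces in N, time in s.
With the tool pointing down it reaches from about 300 to 850 mm from the base axis. Payload 4.2 kg.
Tool frame: the origin (TCP) lies at the very end of the fingers, on their centre line; the grasp point (between the pads) lies 19 mm behind it; z points along the fingers, y is the line along which they close (so a half turn about z gives the same grasp; the last joint's range is limited). The gripper opens to 91 mm and grips with 3 to 60 N. Pads are 32 mm wide; open, the fingers measure 118 mm over their backs; the gripper's body (76 mm by 178 mm) begins 60 mm behind the grasp point.
Start: joints at [-78.037, 18.312, 89.639, -0, 72.044, -1.146], TCP at [130.417, -560.031, 213.976] pointing down, gripper open.
Joint ranges: [-177.97, 177.97], [-48.28, 115.42], [12.27, 149.76], [-77.06, 257.06], [2.81, 150.46], [-146.56, 146.56]. Speed limits (degrees/s): [147.25, 147.25, 180, 180, 180, 180].

## Interface

Orientations are given as [roll, pitch, yaw] about the fixed x, y, z axes, in that order (R = Rz(yaw) Ry(pitch) Rx(roll)).
In Python, from workcell import * gives the robot as it stands.
- The arm moves only by the tool move_arm, never from a script. Its argument "motion" is a list of rows, each a list of 3 entries, a list of its own where there are three numbers: the finger opening in mm, from 0 to 91.2, then the shift along the world's x, y, z in units of 25 mm (1.0 is 25 mm), then the turn, a rotation vector about the world's x, y, z in units of 4 degrees (1.0 is 4 degrees). In form: [[grip, [x, y, z], [ax, ay, az]], ...]. A call has 1 to 20 rows; each row shifts and turns the commanded pose from where the row before left it; what a row does not reach is not made up. A row lasts 1/12 s, in which the tool goes at most 41.7 mm and 7.16 degrees, less where a joint would pass 70% of its speed; a pose out of reach is approached as far as the arm can. A call with a number of a shift or a turn outside -1 to 1 is refused whole. A call with a gripper value outside its range is refused whole. The fingers move at their own pace and stop on an object; "grip_force" is the grip in N (left out, the last holds). Time passes only in rows, so rows that do not move let the fingers close. It gives the time, the measured TCP pose, the force, the opening and the grip force at its end, in the units of the state.
- state(): the state, without advancing time (a new reading comes with each control period).
- grab_frame(name): name is "scene" or "top" or "wrist"; returns the picture (480x640x3 uint8, blue, green, red); there is no depth.
- camera_info(name): a dict with "fx", "fy", "cx", "cy" (pixels), "k1" (the pictures are not rectified: a ray, as slopes to the right and down, at radius r is drawn at 1 + k1 r^2 times it, then the intrinsics apply), "rvec" (rotation vector, rad) and "tvec" (3), from world to camera coordinates, as OpenCV has them. Camera axes: x right, y down, z forward; pixel columns grow to the right and rows downward; lengths in mm; the calibration is good to about 2 mm. A picture is of the moment at which its call begins: read the wrist's pose just before it. camera_info takes no time and is no camera call; for the wrist camera it gives the pose at the moment of the call.
- job_done(): hands the job in; it is judged then, once.
The state is a dict: "time_s": time; "qpos": joint angles; "qvel": joint speeds; "effort": joint torques, N m; "ee_pos": TCP position; "ee_rot": TCP orientation; "force": force on the tool from outside, world axes, zero at the start; "torque": the same for the moment, N m; "gripper_width": finger opening in mm; "gripper_force": force on a finger pad.
Only numpy, scipy, OpenCV 4.12 (cv2) and the standard library are available. Lean on these libraries where they do the work, as an engineer would, in place of code of your own. Each camera call takes 0.05 s, during which the arm holds its last target. There are 200 camera calls.

## Working session

There is one attempt and no reset: what is moved stays moved. The work goes in short steps, Python scripts to look and compute and a tool call to move; the robot and the scene stay as the last step left them, time stands still between calls to the robot, and variables do not carry over. Pictures are saved under pics/ and viewed, at most 10 in all, crops included, and the job is handed in when it is done.

Besides the shell and the picture viewer there is one more tool, called as a command line: name --argument value ..., lists and objects as JSON in quotes. move_arm: Moves the arm, as the interface text tells. Shifts and turns lie within -1 to 1; 1 stands for 25 mm of shift or 4 degrees of turn. Its arguments: {"type":"object","properties":{"motion":{"type":"array","items":{"type":"array"}},"grip_force":{"type":"number"}},"required":["motion"]}

```bash
mkdir -p pics; ls
python3 - <<'E'
from workcell import *
import cv2
for n in ("scene","top"):
    cv2.imwrite(f"pics/{n}0.png",grab_frame(n)); print(n,camera_info(n))
print(state())
E
```

```text
pics
scene {'fx': 529.8223003713159, 'fy': 529.8223003713159, 'cx': 316.0217728974875, 'cy': 238.87138429359183, 'k1': -0.08607440553796884, 'rvec': array([ 1.26967669, -2.26345269,  0.94476995]), 'tvec': array([435.97964953, 277.86991213, 830.00921067])}
top {'fx': 588.9875516678867, 'fy': 588.9875516678867, 'cx': 324.45846573551705, 'cy': 233.7840037088583, 'k1': -0.14232618587376406, 'rvec': array([ 2.117829  , -2.13591135,  0.22166761]), 'tvec': array([ 181.90275883,  513.50606572, 1143.24460982])}
{'time_s': 0.1, 'qpos': array([-7.80381334e+01,  1.83488810e+01,  8.96978238e+01, -3.48224268e-03,
        7.20425547e+01, -1.14516486e+00]), 'qvel': array([-0.0774021 , -0.08994251, -0.24543519,  0.03023921, -0.06400668,
        0.07760542]), 'effort': array([ 4.79931350e-05, -4.13331807e+01, -2.32509667e+01,  7.28545873e-02,
        4.21897299e-02, -5.87757290e-05]), 'ee_pos': array([ 130.29336101, -559.60238801,  213.20607698]), 'ee_rot': array([-1.79910692e+02,  1.52636734e-03,  1.31081088e+01]), 'force': array([ 0.38130399, -0.15814267,  0.35825583]), 'torque': array([-0.01082386,  0.0381267 ,  0.05173032]), 'gripper_force': 0.0, 'gripper_width': 91.44034867516969}
```

View pics/top0.png

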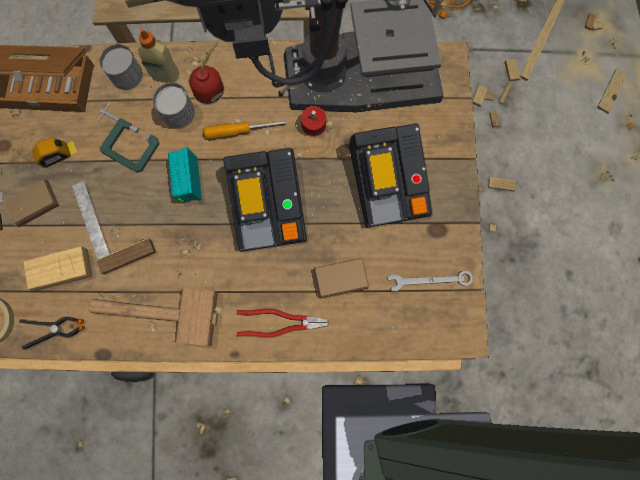

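View pics/scene0.png

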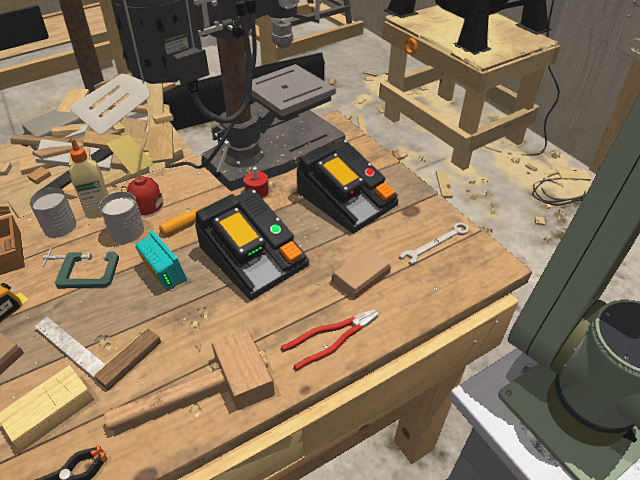

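The green dock is at about (265,200) in the top view, with its key at (290,231) and lamp at (288,204). In the scene view the key is at (292,252). I'll zoom in on both.

Run:
```python
import cv2,numpy as np
a=cv2.imread("pics/top0.png")[140:260,215:315]; b=cv2.imread("pics/scene0.png")[180:310,190:315]
a=cv2.resize(a,(400,480),interpolation=cv2.INTER_CUBIC); b=cv2.resize(b,None,fx=3.2,fy=3.2,interpolation=cv2.INTER_CUBIC)
o=np.zeros((480,800,3),np.uint8); o[:,:400]=a; o[:416,400:]=b
cv2.imwrite("pics/crop.png",o)
```

```text
(no output)
```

View pics/crop.png

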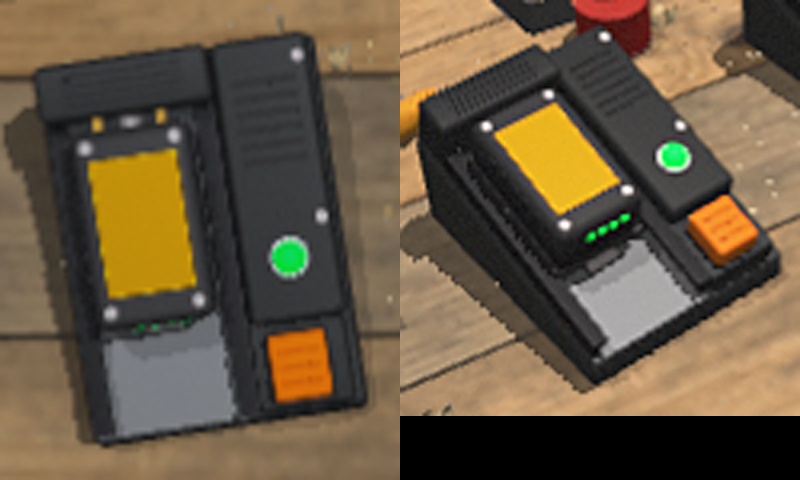

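```bash
cat > h.py <<'E'
from workcell import *
import numpy as np,cv2
from scipy.optimize import least_squares
from scipy.spatial.transform import Rotation as R
def proj(c,P):
    q=(R.from_rotvec(c["rvec"]).apply(np.atleast_2d(P))+c["tvec"]); s=q[:,:2]/q[:,2:]
    s=s*(1+c["k1"]*(s**2).sum(1,keepdims=True)); return s*[c["fx"],c["fy"]]+[c["cx"],c["cy"]]
def S2W(p,P): # p = seat x,y,z(mm), yaw(deg)
    return R.from_euler("ZY",[p[3],-15],degrees=True).apply(np.atleast_2d(P))+p[:3]
E
python3 - <<'E'
from h import *
T=np.array([(266,336),(323,328),(332,394),(275,402),(103,444),(367,403),(85,149),(174,135),(200,300),(111,314),(290,256)],float)
S=np.array([(597,384),(779,268),(487,127),(549,95),(627,190),(565,225),(674,156)],float)
T=(T+.5)/4-.5+[215,140]; S=(S-[400,0]+.5)/3.2-.5+[190,180]
ct,cs=camera_info("top"),camera_info("scene")
c15=np.cos(np.radians(15))
def pts(p):
    a,b,lx,lz=p[4:8]
    k=S2W(p,[(-83+i*17,-66+j*15,26) for i,j in((1,1),(1,-1),(-1,-1),(-1,1))])
    ps=S2W(p,[(i*a,j*b,46) for i,j in((1,1),(1,-1),(-1,-1),(-1,1))])
    Rz=R.from_euler("z",p[3],degrees=True)
    d=Rz.apply([(-93.5-108*0-10.8*0-108*c15+93.5,46,0),(-108*c15,-98,0)])+[p[0],p[1],0]
    l=S2W(p,[(lx,-66,lz)])
    return k,d,ps,l
def res(p):
    k,d,ps,l=pts(p)
    return np.r_[(proj(ct,np.r_[k,d,ps,l])-T).ravel(),(proj(cs,np.r_[d,ps,l])-S).ravel()]
best=min((least_squares(res,[500,-100,50,y,40,25,-40,35],loss="soft_l1") for y in (-90,0,90,180)),key=lambda r:r.cost)
p=best.x; print(p.round(2),best.cost); print(res(p).reshape(-1,2).round(1).tolist())
J=np.linalg.inv(best.jac.T@best.jac); print(np.sqrt(np.diag(J)).round(2))
n=["seat","key","nose","edge"];
for a,w in zip(n,S2W(p,[(0,0,0),(-83,-66,26),(-50,0,30),(-108,0,0)])): print(a,w.round(1))
E
```

```text
[ 598.11  326.23   44.34 -351.36   41.03   22.26  -28.53   32.71] 5.43286623089574
[[-0.1, -0.1], [0.3, -0.4], [0.7, -0.4], [0.3, -0.1], [-1.2, 0.8], [0.6, 0.4], [-0.0, -0.6], [-0.0, -0.5], [-0.0, -0.8], [0.0, -0.9], [-1.7, 0.5], [-0.2, 0.7], [1.9, 0.7], [0.0, 0.2], [0.1, 0.2], [0.4, 0.3], [0.2, 0.2], [-0.4, -0.0]]
[0.97 0.67 1.7  0.5  0.85 0.72 1.99 4.29]
seat [598.1 326.2  44.3]
key [522.1 247.9  48. ]
nose [542.7 317.8  60.4]
edge [495.  310.6  16.4]
```

```bash
cat >> h.py <<'E'
P=np.array([598.11,326.23,44.34,8.64])
RT=R.from_euler("ZY",[P[3],-15],degrees=True)*R.from_euler("x",180,degrees=True)
def need(seatpt):
    s=state(); cur=R.from_euler("xyz",s["ee_rot"],degrees=True)
    d=(S2W(P,seatpt)[0]-s["ee_pos"])/25; w=np.degrees((RT*cur.inv()).as_rotvec())/4
    print("t",round(s["time_s"],2),"shift units",d.round(3),"turn units",w.round(3)); print("in seat",RT_inv(s["ee_pos"]).round(1),"F",s["force"].round(1),"w",round(s["gripper_width"],1))
def RT_inv(x): return R.from_euler("ZY",[P[3],-15],degrees=True).inv().apply(np.asarray(x)-P[:3])
E
python3 -c "
from h import *
need((-86,-29.3,80)); print(S2W(P,(-86,-29.3,80)), RT.as_matrix().round(2))"
```

```text
t 0.1 shift units [14.785 33.651 -4.554] turn units [ 0.686 -3.688 -1.114]
in seat [-531.6 -805.5  317.3] F [ 0.4 -0.2  0.4] w 91.4
[[499.91413192 281.67282164  99.35562822]] [[ 0.95  0.15  0.26]
 [ 0.15 -0.99  0.04]
 [ 0.26  0.   -0.97]]
```

move_arm --motion '[[60, [0.7, 0.9, 0], [0.035, -0.185, -0.055]], [60, [0.7, 0.9, 0], [0.035, -0.185, -0.055]], [60, [0.7, 0.9, 0], [0.035, -0.185, -0.055]], [60, [0.7, 0.9, 0], [0.035, -0.185, -0.055]], [60, [0.7, 0.9, 0], [0.035, -0.185, -0.055]], [60, [0.7, 0.9, 0], [0.035, -0.185, -0.055]], [60, [0.7, 0.9, 0], [0.035, -0.185, -0.055]], [60, [0.7, 0.9, 0], [0.035, -0.185, -0.055]], [60, [0.7, 0.9, 0], [0.035, -0.185, -0.055]], [60, [0.7, 0.9, 0], [0.035, -0.185, -0.055]], [60, [0.7, 0.9, 0], [0.035, -0.185, -0.055]], [60, [0.7, 0.9, 0], [0.035, -0.185, -0.055]], [60, [0.7, 0.9, 0], [0.035, -0.185, -0.055]], [60, [0.7, 0.9, 0], [0.035, -0.185, -0.055]], [60, [0.7, 0.9, 0], [0.035, -0.185, -0.055]], [60, [0.7, 0.9, 0], [0.035, -0.185, -0.055]], [60, [0.7, 0.9, 0], [0.035, -0.185, -0.055]], [60, [0.7, 0.9, 0], [0.035, -0.185, -0.055]], [60, [0.7, 0.9, 0], [0.035, -0.185, -0.055]], [60, [0.7, 0.9, 0], [0.035, -0.185, -0.055]]]'

```text
time_s: 1.77
ee_pos: [480.8, -108.7, 213.7]
ee_rot: [180.0, -15.1, 8.7]
force: [-0.3, -0.5, -0.2]
gripper_width: 60.6
gripper_force: 0.0
```

move_arm --motion '[[60, [0.05, 0.9, 0], [0, 0, 0]], [60, [0.05, 0.9, 0], [0, 0, 0]], [60, [0.05, 0.9, 0], [0, 0, 0]], [60, [0.05, 0.9, 0], [0, 0, 0]], [60, [0.05, 0.9, 0], [0, 0, 0]], [60, [0.05, 0.9, 0], [0, 0, 0]], [60, [0.05, 0.9, 0], [0, 0, 0]], [60, [0.05, 0.9, 0], [0, 0, 0]], [60, [0.05, 0.9, 0], [0, 0, 0]], [60, [0.05, 0.9, 0], [0, 0, 0]], [60, [0.05, 0.9, -0.2], [0, 0, 0]], [60, [0.05, 0.9, -0.2], [0, 0, 0]], [60, [0.05, 0.9, -0.4], [0, 0, 0]], [60, [0.05, 0.9, -0.4], [0, 0, 0]], [60, [0.05, 0.9, -0.5], [0, 0, 0]], [60, [0.05, 0.9, -0.5], [0, 0, 0]], [60, [0.05, 0.9, -0.5], [0, 0, 0]], [60, [0, 0.3, -0.5], [0, 0, 0]], [60, [0, 0, -0.5], [0, 0, 0]], [60, [0, 0, 0], [0, 0, 0]]]'

```text
time_s: 3.43
ee_pos: [499.5, 279.5, 118.2]
ee_rot: [179.8, -14.7, 8.8]
force: [0.4, -1.3, -0.4]
gripper_width: 60.2
gripper_force: 0.0
```

```bash
python3 -c "
from h import *
need((-86,-29.3,50)); cv2.imwrite('pics/w1.png',grab_frame('wrist')); cv2.imwrite('pics/s1.png',grab_frame('scene'))
print(proj(camera_info('wrist'),S2W(P,[(-66,-51,26),(-66,-81,26),(-100,-81,26),(-100,-51,26),(-41,22,46),(-41,-22,46)])).round())"
```

```text
t 3.43 shift units [ 0.322  0.132 -1.914] turn units [ 0.062 -0.067 -0.026]
in seat [-81.8 -31.4  98.4] F [ 0.4 -1.3 -0.4] w 60.2
[[349. 219.]
 [399. 219.]
 [396. 272.]
 [348. 272.]
 [217. 182.]
 [299. 182.]]
```

View pics/w1.png

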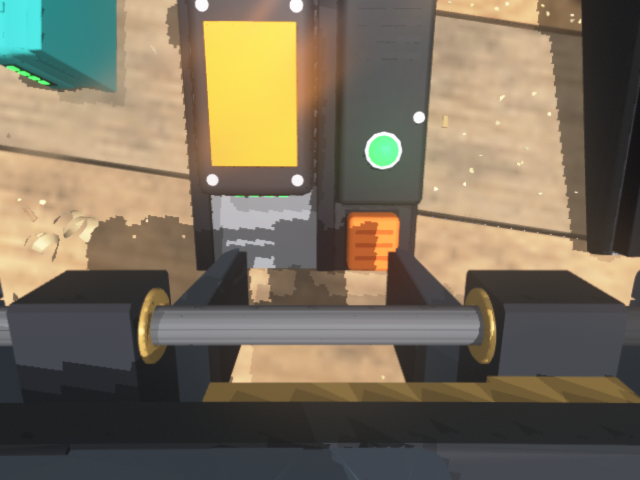

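View pics/s1.png

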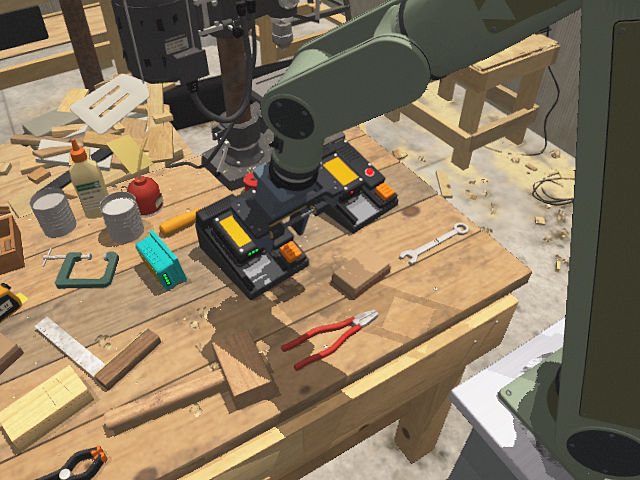

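The wrist view agrees with the fit. The key spans (348–400, 212–270), against a prediction of (348–399, 219–272), so the error is about 2 mm. The left finger is over the channel and the right finger is in line with the key. I'll descend to just above the key.

move_arm --motion '[[60, [0.08, 0.03, -0.38], [0.06, -0.06, -0.02]], [60, [0.08, 0.03, -0.38], [0, 0, 0]], [60, [0.08, 0.03, -0.38], [0, 0, 0]], [60, [0.08, 0.03, -0.38], [0, 0, 0]], [60, [0.07, 0.02, -0.38], [0, 0, 0]], [60, [0.07, 0.02, -0.38], [0, 0, 0]], [60, [0, 0, 0], [0, 0, 0]], [60, [0, 0, 0], [0, 0, 0]], [60, [0, 0, 0], [0, 0, 0]]]'

```text
time_s: 4.28
ee_pos: [513.4, 284.1, 64.6]
ee_rot: [-179.8, -15.3, 8.6]
force: [0.6, 0.6, 0.6]
gripper_width: 59.9
gripper_force: 0.0
```

```bash
python3 -c "
from h import *
need((-85,-29.3,18))"
```

```text
t 4.28 shift units [ 0.134  0.006 -0.993] turn units [-0.051  0.08   0.011]
in seat [-81.8 -28.9  42.8] F [0.6 0.6 0.6] w 59.9
```

move_arm --motion '[[60, [0.01, 0, -0.3], [-0.05, 0.08, 0.01]], [60, [0.02, 0, -0.31], [0, 0, 0]], [60, [0, 0, 0], [0, 0, 0]], [60, [0, 0, 0], [0, 0, 0]], [60, [0, 0, 0], [0, 0, 0]]]'

```text
time_s: 4.7
ee_pos: [513.7, 284.0, 49.2]
ee_rot: [180.0, -15.0, 8.6]
force: [-0.5, -0.1, 1.7]
gripper_width: 59.8
gripper_force: 0.9
```

```bash
python3 -c "
from h import *
need((-85,-29.3,18))"
```

```text
t 4.7 shift units [ 0.121  0.01  -0.378] turn units [ 0.002 -0.009  0.003]
in seat [-85.5 -29.1  27.9] F [-0.5 -0.1  1.7] w 59.8
```

move_arm --motion '[[60, [0.026, 0.004, -0.097], [0, 0, 0]], [60, [0.026, 0.004, -0.097], [0, 0, 0]], [60, [0.026, 0.004, -0.097], [0, 0, 0]], [60, [0.026, 0.004, -0.097], [0, 0, 0]], [60, [0, 0, 0], [0, 0, 0]], [60, [0, 0, 0], [0, 0, 0]]]'

```text
time_s: 5.2
ee_pos: [515.1, 284.2, 44.9]
ee_rot: [-180.0, -15.1, 8.5]
force: [-22.9, -2.2, 46.8]
gripper_width: 59.8
gripper_force: 25.6
```

```bash
python3 -c "
from h import *
need((-85,-29.3,18)); cv2.imwrite('pics/w2.png',grab_frame('wrist'))"
```

```text
t 5.2 shift units [ 0.066  0.001 -0.207] turn units [-0.005  0.013  0.027]
in seat [-85.2 -29.1  23.4] F [-22.9  -2.2  46.8] w 59.8
```

View pics/w2.png

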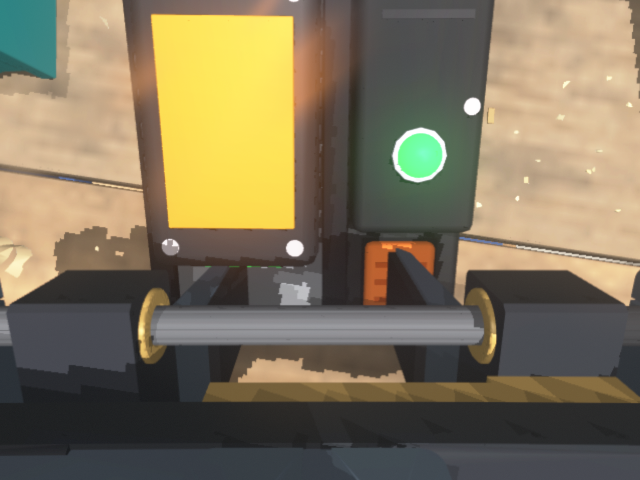

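```bash
python3 -c "
from h import *
c=camera_info('wrist')
for t in (0,4,8,12,16,20): print(t,proj(c,S2W(P,[(-41-t,22,46),(-41-t,-22,46),(-50-t,-30,30)])).round().tolist())
print(proj(c,S2W(P,[(-66,-51,26),(-66,-81,26),(-66,-51,18),(-66,-81,18),(-28.5,-66,32.7),(-28.5,-66,28)])).round().tolist())
print('finger',proj(c,S2W(P,[(-69,-59.3,23.4),(-69,-72.7,23.4),(-69,.7,23.4),(-69,14,23.4)])).round().tolist())
print(state()['ee_pos'],state()['force'],state()['torque'])
im=cv2.imread('pics/w2.png')[180:330,130:480]; cv2.imwrite('pics/w2c.png',cv2.resize(im,(700,300),interpolation=cv2.INTER_CUBIC))
"
```

```text
0 [[173.0, 197.0], [296.0, 197.0], [318.0, 212.0]]
4 [[174.0, 208.0], [296.0, 208.0], [318.0, 222.0]]
8 [[175.0, 219.0], [297.0, 219.0], [318.0, 231.0]]
12 [[176.0, 230.0], [297.0, 229.0], [318.0, 241.0]]
16 [[177.0, 240.0], [297.0, 240.0], [319.0, 250.0]]
20 [[178.0, 251.0], [297.0, 250.0], [319.0, 260.0]]
[[369.0, 247.0], [441.0, 247.0], [367.0, 242.0], [435.0, 242.0], [413.0, 158.0], [410.0, 157.0]]
finger [[387.0, 252.0], [419.0, 252.0], [246.0, 253.0], [215.0, 253.0]]
[515.15826754 284.18664015  44.93533604] [-22.84482223  -2.29709453  47.35902465] [-1.78320558  1.90692278 -0.74763658]
```

View pics/w2c.png

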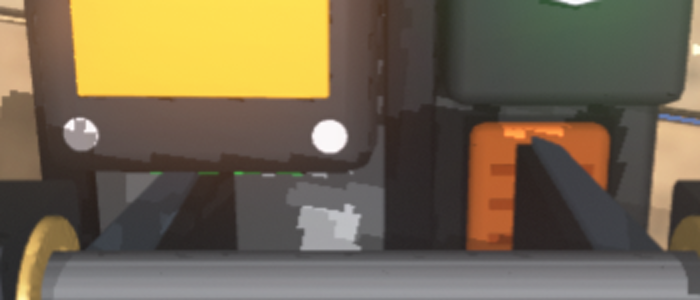

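The pack has come about 18–20 mm out and rests against the left finger: its bolts are at v=247, against 197 when seated. The key is well down. The force of about 51 N is more than needed, and the fingertip may overhang the key's front edge. I'll ease off and slide slightly up the slope to check whether the finger drops any further.

move_arm --motion '[[60, [-0.015, -0.002, 0.058], [0, 0, 0]], [60, [-0.015, -0.002, 0.058], [0, 0, 0]], [60, [0, 0, 0], [0, 0, 0]]]'

```text
time_s: 5.5
ee_pos: [514.9, 284.2, 45.3]
ee_rot: [-180.0, -15.0, 8.6]
force: [-13.5, -1.4, 25.5]
gripper_width: 59.9
gripper_force: 14.4
```

move_arm --motion '[[60, [0.038, 0.006, 0.01], [0, 0, 0]], [60, [0.038, 0.006, 0.01], [0, 0, 0]], [60, [0.038, 0.006, 0.01], [0, 0, 0]], [60, [0.038, 0.006, 0.01], [0, 0, 0]], [60, [0, 0, 0], [0, 0, 0]], [60, [0, 0, 0], [0, 0, 0]], [60, [0, 0, 0], [0, 0, 0]]]'

```text
time_s: 6.08
ee_pos: [515.1, 284.1, 45.2]
ee_rot: [180.0, -14.6, 8.4]
force: [-23.2, 0.1, 30.3]
gripper_width: 59.7
gripper_force: 17.3
```

```bash
python3 -c "
from h import *
need((-85,-29.3,18)); s=state();f=s['force'];print(R.from_euler('ZY',[P[3],-15],degrees=True).inv().apply(f),s['torque'])
cv2.imwrite('pics/w3.png',grab_frame('wrist'))
c=camera_info('wrist')
for t in (12,16,20): print(t,proj(c,S2W(P,[(-41-t,22,46),(-41-t,-22,46)])).round().tolist())
print(proj(c,S2W(P,[(-66,-51,26),(-66,-81,26),(-66,-51,18),(-66,-81,18),(-28.5,-66,32.7)])).round().tolist())"
```

```text
t 6.08 shift units [ 0.064  0.004 -0.218] turn units [ 0.019 -0.094  0.049]
in seat [-85.1 -29.2  23.7] F [-23.2   0.1  30.3] w 59.7
[-14.26556432   3.58874382  35.16926802] [-0.59227962  2.5913934  -0.45373515]
12 [[176.0, 231.0], [296.0, 230.0]]
16 [[177.0, 241.0], [297.0, 241.0]]
20 [[177.0, 252.0], [297.0, 251.0]]
[[368.0, 247.0], [440.0, 247.0], [366.0, 242.0], [435.0, 242.0], [413.0, 158.0]]
```

View pics/w3.png

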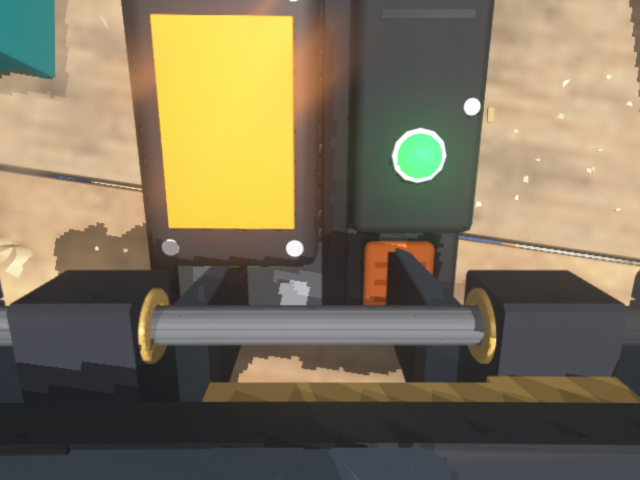

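The finger stuck by friction and did not slide. The key travel is still uncertain: I felt contact at about 28, and it stopped at about 23.5. I'll unload further so it can slide.

move_arm --motion '[[60, [-0.015, -0.002, 0.058], [0, 0, 0]], [60, [-0.015, -0.002, 0.058], [0, 0, 0]], [60, [0, 0, 0], [0, 0, 0]], [60, [0, 0, 0], [0, 0, 0]]]'

```text
time_s: 6.47
ee_pos: [516.1, 283.9, 45.8]
ee_rot: [179.9, -14.7, 8.6]
force: [-9.1, 0.4, 8.7]
gripper_width: 59.8
gripper_force: 5.3
```

```bash
cat > q.py <<'E'
from h import *
s=state(); print(round(s['time_s'],2),'seat',RT_inv(s['ee_pos']).round(2),'Fseat',R.from_euler('ZY',[P[3],-15],degrees=True).inv().apply(s['force']).round(1),'tau',s['torque'].round(2),s['ee_rot'].round(2),s['gripper_force'])
E
python3 q.py
```

```text
6.47 seat [-84.1  -29.51  24.05] Fseat [-6.4  1.8 10.7] tau [-0.13  1.16 -0.01] [179.93 -14.7    8.59] 5.327743202797137
```

move_arm --motion '[[60, [0.038, 0.006, 0.01], [0, 0, 0]], [60, [0.038, 0.006, 0.01], [0, 0, 0]], [60, [0.038, 0.006, 0.01], [0, 0, 0]], [60, [0, 0, 0], [0, 0, 0]], [60, [0, 0, 0], [0, 0, 0]], [60, [0, 0, 0], [0, 0, 0]]]'

```text
time_s: 6.97
ee_pos: [516.8, 283.7, 45.9]
ee_rot: [179.9, -14.4, 8.5]
force: [-14.1, 0.6, 10.8]
gripper_width: 60.0
gripper_force: 7.2
```

```bash
python3 q.py
```

```text
6.97 seat [-83.38 -29.81  23.96] Fseat [-10.6   2.7  14. ] tau [-0.04  1.98 -0.21] [179.89 -14.44   8.5 ] 7.237313326913863
```

move_arm --motion '[[60, [-0.01, -0.002, 0.039], [0, 0, 0]], [60, [0, 0, 0], [0, 0, 0]], [60, [0, 0, 0], [0, 0, 0]], [60, [0, 0, 0], [0, 0, 0]]]'

```text
time_s: 7.3
ee_pos: [517.8, 283.7, 46.7]
ee_rot: [179.9, -14.6, 8.6]
force: [-8.8, 0.1, 5.2]
gripper_width: 60.0
gripper_force: 4.6
```

```bash
python3 q.py
```

```text
7.3 seat [-82.23 -30.01  24.44] Fseat [-7.1  1.4  7.3] tau [-0.07  1.34  0.1 ] [179.86 -14.56   8.6 ] 4.558973086823244
```

move_arm --motion '[[60, [-0.01, -0.002, 0.039], [0, 0, 0]], [60, [0, 0, 0], [0, 0, 0]], [60, [0, 0, 0], [0, 0, 0]], [60, [0, 0, 0], [0, 0, 0]]]'

```text
time_s: 7.63
ee_pos: [517.9, 283.6, 47.4]
ee_rot: [179.9, -14.6, 8.6]
force: [-6.5, -0.9, 3.0]
gripper_width: 60.0
gripper_force: 4.0
```

```bash
python3 q.py
```

```text
7.63 seat [-82.05 -30.09  25.11] Fseat [-5.6  0.1  4.6] tau [-0.2   1.18  0.06] [179.86 -14.57   8.61] 3.972051991877379
```

move_arm --motion '[[60, [0.01, 0.002, -0.039], [0, 0, 0]], [60, [0.01, 0.002, -0.039], [0, 0, 0]], [60, [0.01, 0.002, -0.039], [0, 0, 0]], [60, [0, 0, 0], [0, 0, 0]], [60, [0, 0, 0], [0, 0, 0]], [60, [0, 0, 0], [0, 0, 0]]]'

```text
time_s: 8.13
ee_pos: [518.2, 283.7, 46.1]
ee_rot: [179.9, -14.6, 8.6]
force: [-13.3, -0.3, 15.8]
gripper_width: 59.9
gripper_force: 11.2
```

```bash
python3 q.py; python3 -c "
from h import *
c=camera_info('wrist'); w=grab_frame('wrist'); s=grab_frame('scene')
for z in (18,23,26,31): print(z,proj(c,S2W(P,[(-66,-51,z),(-66,-81,z),(-62,-51,z)])).round().tolist())
print(proj(c,S2W(P,[(-28.5,-66,32.7),(-57,22,46),(-57,-22,46),(-57,22,52),(-57,-22,52)])).round().tolist())
a=cv2.resize(w[130:330,130:480],(800,457),interpolation=cv2.INTER_CUBIC); cv2.imwrite('pics/w4.png',a)
cv2.imwrite('pics/s4.png',cv2.resize(s[180:310,190:340],(800,600),interpolation=cv2.INTER_CUBIC))"
```

```text
8.13 seat [-82.   -30.07  23.83] Fseat [-8.6  1.7 18.6] tau [-0.76  1.63 -0.29] [179.86 -14.59   8.57] 11.214038956677541
18 [[364.0, 249.0], [432.0, 249.0], [364.0, 240.0]]
23 [[365.0, 252.0], [435.0, 252.0], [366.0, 243.0]]
26 [[366.0, 254.0], [437.0, 254.0], [366.0, 245.0]]
31 [[368.0, 258.0], [441.0, 258.0], [368.0, 249.0]]
[[410.0, 167.0], [175.0, 249.0], [295.0, 249.0], [170.0, 254.0], [294.0, 254.0]]
```

View pics/s4.png

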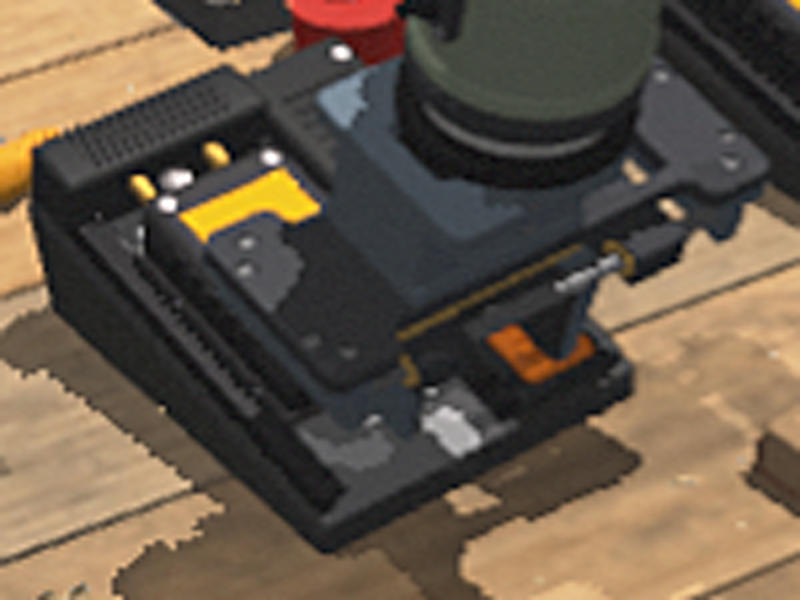

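View pics/w4.png

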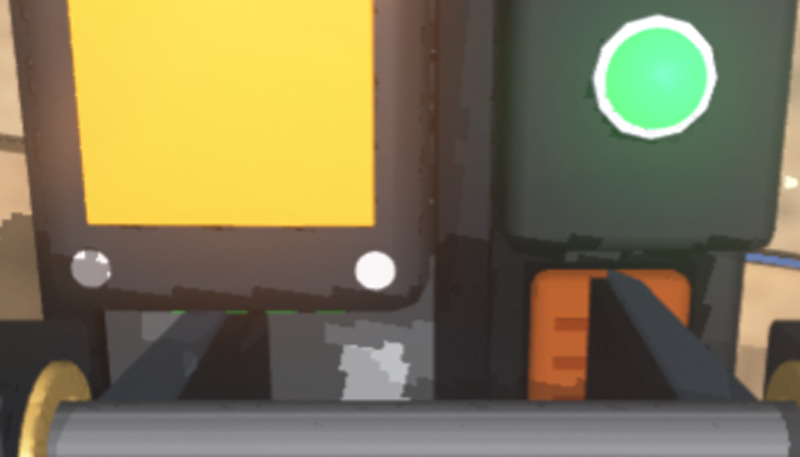

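Only the finger touches the key. The key sits flush in its frame, and orange is visible in front of the fingertip. It stopped at the same level (about 23.8) in both places, so this is the key's own end stop. The pack is about 16 mm out, clear of the catch, and resting on the other finger. I'm handing in.

```bash
python3 q.py; python3 -c "
from workcell import *
print(job_done())"
```

```text
8.23 seat [-81.99 -30.06  23.85] Fseat [-8.7  0.3 19.4] tau [-0.74  1.63 -0.24] [179.86 -14.59   8.57] 11.210487327771261
the job is handed in; nothing more can be done
None
```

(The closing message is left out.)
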